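# Wedge up a sagging jar rack until it jams level

## Robot

A 6-joint arm with a two-finger parallel gripper is mounted at the origin on the work surface; the furniture and walls round the work are solid. World frame = base frame: x ahead of the robot, y to its left, z up, the work surface at z = 0. Lengths are in m, angles in rad, forces in N, time in s.
With the tool pointing down it reaches from about 0.3 to 0.775 m from the base axis. Payload 14.6 kg.
Tool frame: the origin (TCP) lies midway between the tips of the shut fingers; the grasp point (between the pads) lies 19 mm behind it (ctrl.hold_point_z is the distance from the TCP to the grasp point, in m); z points along the fingers, x is the direction in which the jaws open and shut, and the axes are right-handed (so a half turn about z gives the same grasp; the last joint's range is limited). The gripper opens to 94 mm and grips with 3 to 60 N. Pads are 16 mm wide; open, the fingers measure 119 mm over their backs; the gripper's body (75 mm by 177 mm) begins 78 mm behind the grasp point.
Start: joints at [-1.233, 0.3, 1.521, -0, 1.321, -0.067], TCP at [0.217, -0.506, 0.168] pointing down, gripper open.
Joint ranges: [-3.03, 3.03], [-0.79, 2.21], [0.23, 2.52], [-1.04, 4.18], [0, 3.07], [-2.55, 2.55]. Speed limits (rad/s): [2.22, 2.22, 2.57, 3.14, 3.14, 3.14].

## Interface

Orientations are given as [roll, pitch, yaw] about the fixed x, y, z axes, in that order (R = Rz(yaw) Ry(pitch) Rx(roll)).
In Python, from station import ctrl, viewer, ticket, nets gives the robot as it stands.
- The arm moves only by the tool carry_out, never from a script. Its argument "commands" is one flat list of numbers, 7 for each row, row after row: the closure, from -1 (fully open) to 1 (shut), so that 0 is half open, then the shift along the world's x, y, z in cm, then the turn, a rotation vector about the world's x, y, z in rad. In form: [gripper, tx, ty, tz, ax, ay, az, gripper, tx, ty, tz, ax, ay, az, ...]. A call has 1 to 12 rows; each row is the pose to reach, as a shift and turn from the pose measured when the call began; what a row does not reach only later rows make up. A row lasts 1/12 s, in which the tool goes at most 41.7 mm and 7.16 degrees, less where a joint would pass 70% of its speed; a pose out of reach is approached as far as the arm can. A call with a gripper value outside its range is refused whole. The fingers move at their own pace and stop on an object; "force" is the grip in N (left out, the last holds). Time passes only in rows, so rows that repeat a pose let the fingers close. It gives the time, the measured TCP pose, the force and the opening at its end, in the units of the state.
- ctrl.get_obs(): the state, without advancing time (a new reading comes with each control period).
- viewer.camera(name): name is "scene" or "top"; returns (picture, depth): 420x560x3 uint8, blue, green, red; 420x560 float32, m along the optical axis (not along the pixel's ray), 0 where there is no reading.
- viewer.camera_info(name): a dict with "fx", "fy", "cx", "cy" (pixels), "R" (3x3) and "t" (3): a world point X has camera coordinates R X + t. Camera axes: x right, y down, z forward; pixel columns grow to the right and rows downward; lengths in m; the calibration is good to about 2 mm. A picture is of the moment at which its call begins. camera_info takes no time and is no camera call.
- ticket.hand_in(): hands the job in, once; it reports no verdict.
Trained networks look in the newest picture that a camera, given by its name, has taken for a name from the list of things; names that differ only in an ending like _2 or _b are one class to them, and where a whole thing is asked for, a point or a joint stands for the part that bears it (a point fixed in the world has none). Each returns a list of dicts, best first, with "confidence" (0 to 1); they miss things now and then, are a little off and sometimes report something else, mostly with a low value. They report only what shows in the picture. A call takes as long as a camera call.
- nets.silhouettes(camera, thing): "region" (420x560 bool, what is visible of it) and "extent" ([left, top, right, bottom] in pixels, round what is visible of it).
The state is a dict: "time_s": time; "qpos": joint angles; "joint_vel": joint speeds; "tau": joint torques, N m; "ee_pos": TCP position; "eef_rot": TCP orientation; "force": force on the tool from outside, world axes, zero at the start; "moment": the same for the moment, N m; "grip_width": finger opening in m.
Only numpy, scipy, OpenCV 4.12 (cv2) and the standard library are available. Lean on these libraries where they do the work, as an engineer would, in place of code of your own. Each camera call takes 0.05 s, during which the arm holds its last target. There are 200 camera calls.

## Task

The little jar rack sags forward because its front feet are too short. Push the wooden wedge, thin end first and lying flat, straight under the middle of the rack's front edge until the rack is up against its two steel clips and the wedge jams tight, then let go and leave it there. Leave the other things on the table where they are.

Things in the scene. Friction and masses are not known exactly. Their poses are not given: they have to be found in the camera images.
- wedge: Reddish-brown wooden wedge, 140 mm long, 40 mm wide, 4 mm high at the thin end rising evenly to 26 mm at the thick end, 60 to 110 g, lying flat on the worktop. Origin: centre of its underside; its x axis points along its length to the thin end, z up. It can be pinched across its 40 mm width near the thick end.
- rack_foot: Fixed metal base of the rack: rear hinge rail and two steel clips, 34 mm high, at the front corners (90 to 130 mm either side of the middle). Origin: on the worktop under the middle of the front edge of the rack's lower board (200 mm wide, 105 mm deep) when level; x points from that edge straight in under the rack (the way to push), y along the edge, z up.
- rack: Light wood two-tier rack (0.6 kg with its jars), hinged at the rear lower edge. Its round front edge is 9 mm above the worktop when sagging (0.076 rad), 17 mm when level; the wedge lifts it at 5 to 10 N and jams at 15 N or more, nose about 88 mm in. Upper board overhangs the edge by 40 mm from 95 mm up, jars to 220 mm. Origin: hinge line, 105 mm behind the edge, 17 mm up; z vertical when level.
- date_stamp: Wooden hand stamp standing upright, 25x42x70 mm, a bystander. Origin: centre of its underside.
- press_stone: Smooth pale oval stone, 36x54x18 mm, lying on the worktop, a bystander. Origin: centre of its underside.

How it is judged:
By the outcome, as a careful person would: the job done as asked, in the order asked, and still so for the second after the job is handed in, with the robot touching nothing.
It also fails if it takes over 51 s, if anything falls off the work surface, if the arm or the gripper's body presses on something with over 40 N, if the wrist force passes 120 N, or if a joint passes its speed limit or range.

## Working session

There is one attempt and no reset: what is moved stays moved. The work goes in short steps, Python scripts to look and compute and a tool call to move; the robot and the scene stay as the last step left them, time stands still between calls to the robot, and variables do not carry over. Pictures are saved under pics/ and viewed, about 8 in all and at most 12, crops included, and the job is handed in when it is done.

Besides the shell and the picture viewer there is one more tool, called after "Call:" as name(argument=value, ...) on one line, values as JSON. carry_out: Moves the arm, as the interface text tells. Its arguments: {"type":"object","properties":{"commands":{"type":"array","items":{"type":"number"}},"force":{"type":"number"}},"required":["commands"]}

```bash
mkdir -p pics; cat > h.py <<'E'
import numpy as np, cv2
from station import ctrl, viewer, ticket, nets
def pts(cam, depth, mask):
    i=viewer.camera_info(cam); v,u=np.nonzero(mask&(depth>0)); z=depth[v,u]
    c=np.c_[(u-i['cx'])/i['fx']*z,(v-i['cy'])/i['fy']*z,z]
    return (c-np.array(i['t']))@np.array(i['R'])
E
python3 - <<'E'
from h import *
o=ctrl.get_obs(); print(o['time_s'],o['ee_pos'],o['eef_rot'],o['grip_width'],ctrl.hold_point_z)
ims=[]
for c in ['scene','top']:
    im,d=viewer.camera(c); ims.append(im.copy())
    for t in ['wedge','rack','rack_foot','date_stamp','press_stone']:
        for r in nets.silhouettes(c,t)[:2]:
            P=pts(c,d,r['region'])
            print(c,t,round(r['confidence'],2),r['extent'],len(P), np.percentile(P,[2,50,98],axis=0).round(3).tolist() if len(P) else '')
            if t=='wedge':
                xy=P[P[:,2]>0.002][:,:2].astype(np.float32); print(cv2.minAreaRect(xy), cv2.boxPoints(cv2.minAreaRect(xy)).round(3).tolist())
    np.savez('f_'+c+'.npz',im=im,d=d)
    cv2.imwrite('pics/'+c+'0.png',im)
E
```

```text
0.0 [ 0.21649441 -0.50525931  0.16729862] [-3.14150085e+00  1.15851507e-03 -1.16603864e+00] 0.09406712630817732 0.0188
scene wedge 0.9 [243.5, 209.4, 284.1, 249.3] 870 [[0.442, -0.095, -0.001], [0.476, -0.019, 0.013], [0.53, 0.034, 0.025]]
((0.4891700744628906, -0.0331699475646019), (0.04484915733337402, 0.14333906769752502), 28.247194290161133) [[0.4350000023841858, 0.01899999938905239], [0.503000020980835, -0.10700000077486038], [0.5429999828338623, -0.0860000029206276], [0.4749999940395355, 0.04100000113248825]]
scene rack 0.63 [275.9, 89.5, 330.5, 176.7] 2782 [[0.519, -0.284, 0.011], [0.587, -0.242, 0.118], [0.637, -0.176, 0.216]]
scene date_stamp 0.17 [274.2, 89.3, 326.8, 174.4] 2647 [[0.521, -0.278, 0.017], [0.587, -0.242, 0.119], [0.634, -0.178, 0.215]]
scene press_stone 0.6 [143.2, 262.3, 168.5, 276.0] 348 [[0.501, -0.047, -0.858], [0.517, 0.221, 0.013], [1.397, 0.241, 0.017]]
top rack 0.63 [326.1, 118.3, 414.4, 223.0] 5569 [[0.449, -0.346, 0.105], [0.541, -0.258, 0.117], [0.63, -0.187, 0.217]]
top rack_foot 0.89 [327.5, 118.2, 414.7, 234.1] 5906 [[0.441, -0.362, 0.002], [0.539, -0.26, 0.116], [0.635, -0.187, 0.217]]
top date_stamp 0.53 [375.8, 258.0, 395.4, 276.0] 234 [[0.311, -0.344, -0.0], [0.331, -0.322, 0.017], [0.35, -0.308, 0.071]]
top press_stone 0.75 [157.8, 182.2, 176.8, 201.1] 213 [[0.505, 0.2, 0.007], [0.522, 0.221, 0.015], [0.541, 0.242, 0.02]]
```

```bash
python3 - <<'E'
import cv2,numpy as np
a=cv2.imread('pics/scene0.png');b=cv2.imread('pics/top0.png')
a=cv2.resize(a[60:300,130:410],None,fx=1.4,fy=1.4);b=cv2.resize(b[90:330,150:430],None,fx=1.4,fy=1.4)
cv2.imwrite('pics/c0.png',np.hstack([a,b]))
E
```

```text
(no output)
```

View pics/c0.png

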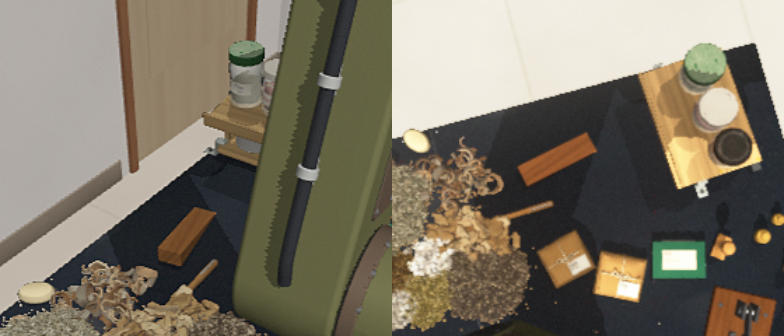

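```bash
python3 - <<'E'
from h import *
f=np.load('f_top.npz'); d=f['d']; P=pts('top',d,np.ones(d.shape,bool))
B=P[(P[:,0]>.38)&(P[:,0]<.72)&(P[:,1]<-.1)&(P[:,1]>-.42)]
b=B[(B[:,2]>.09)&(B[:,2]<.13)]
r=cv2.minAreaRect(b[:,:2].astype(np.float32)); print(r); bp=cv2.boxPoints(r)
for q in bp:
    n=b[np.linalg.norm(b[:,:2]-q,axis=1)<.02]; print(q.round(3), n.mean(0).round(3))
c=B[(B[:,2]>.02)&(B[:,2]<.045)]
for p in c: print(p.round(3).tolist(),end=' ')
print()
# wedge from top
W=P[(P[:,0]>.42)&(P[:,0]<.56)&(P[:,1]<.06)&(P[:,1]>-.12)&(P[:,2]>.004)]
r=cv2.minAreaRect(W[:,:2].astype(np.float32)); print('W',len(W),r,cv2.boxPoints(r).round(3).tolist())
u=np.array([.473,-.881]);s=(W[:,:2]-W[:,:2].mean(0))@u
for a in np.arange(-.08,.08,.02): 
    m=(s>a)&(s<a+.02); print(round(a,2),m.sum(),W[m,2].mean().round(4) if m.any() else '')
cv2.imwrite('pics/rk.png',cv2.resize(f['im'][110:250,230:430],None,fx=4,fy=4,interpolation=cv2.INTER_CUBIC))
E
```

```text
((0.5466686487197876, -0.2682657241821289), (0.2001776397228241, 0.1465102732181549), 18.356447219848633)
[ 0.429 -0.23 ] [ 0.439 -0.235  0.112]
[ 0.475 -0.369] [ 0.48  -0.358  0.117]
[ 0.665 -0.306] [ 0.658 -0.306  0.118]
[ 0.619 -0.167] [ 0.612 -0.177  0.112]
[0.472, -0.384, 0.021] [0.449, -0.295, 0.037] [0.447, -0.289, 0.032] [0.447, -0.291, 0.036] [0.447, -0.294, 0.034] [0.447, -0.296, 0.033] [0.444, -0.281, 0.036] [0.444, -0.284, 0.031] [0.444, -0.286, 0.033] [0.444, -0.288, 0.035] [0.444, -0.29, 0.039] [0.444, -0.293, 0.036] [0.444, -0.296, 0.032] [0.442, -0.281, 0.034] [0.442, -0.284, 0.031] [0.441, -0.285, 0.04] [0.442, -0.288, 0.035] [0.442, -0.292, 0.031] [0.44, -0.28, 0.025] [0.439, -0.281, 0.034] [0.439, -0.284, 0.03] 
W 919 ((0.49301087856292725, -0.029530420899391174), (0.1290193796157837, 0.17720621824264526), 0.7579370141029358) [[0.4269999861717224, 0.057999998331069946], [0.4300000071525574, -0.11900000274181366], [0.5590000152587891, -0.11699999868869781], [0.5559999942779541, 0.05999999865889549]]
-0.08 50 0.0227
-0.06 142 0.022
-0.04 130 0.0194
-0.02 140 0.0158
0.0 136 0.0131
0.02 128 0.0101
0.04 127 0.0078
0.06 57 0.0059
```

View pics/rk.png

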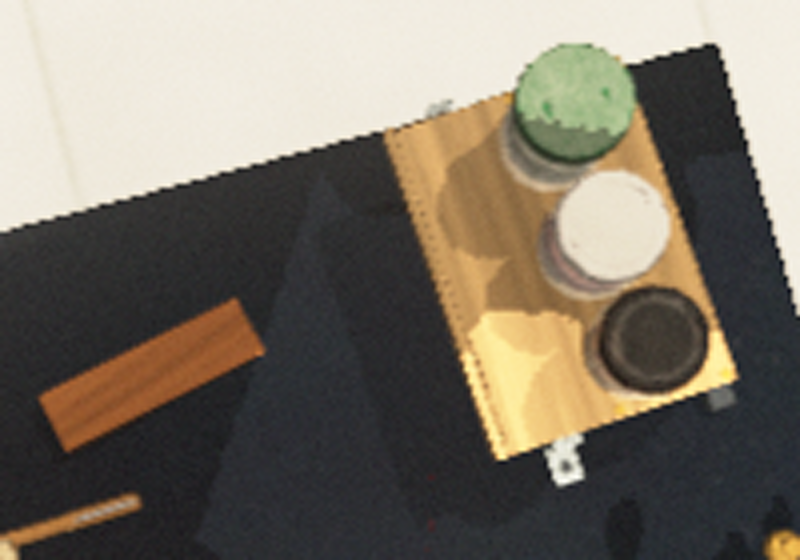

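```bash
cat >> h.py <<'E'
from scipy.spatial.transform import Rotation as Ro
D=np.array([.314,-.949,0]); D/=np.linalg.norm(D)
EDGE=np.array([.539,-.243,0])
def wedge():
    im,d=viewer.camera('top'); hsv=cv2.cvtColor(im,cv2.COLOR_BGR2HSV)
    m=np.zeros(d.shape,bool)
    for r in nets.silhouettes('top','wedge')[:1]: print('net',r['confidence'],r['extent'])
    m=((hsv[...,0]<14)&(hsv[...,1]>120)&(hsv[...,2]>60)).astype(np.uint8)
    n,l,s,c=cv2.connectedComponentsWithStats(m)
    out=[]
    for k in range(1,n):
        if s[k,4]>200:
            P=pts('top',d,l==k); r=cv2.minAreaRect(P[:,:2].astype(np.float32)); out.append((s[k].tolist(),np.round(r[0],4),np.round(r[1],4),r[2],cv2.boxPoints(r).round(3).tolist()))
    return im,d,out
def goal(g,ax,tilt,lat=None):
    "grasp point g, horizontal forward ax, tilt rad -> (TCP pos, R)"
    z=ax*np.sin(tilt)+np.array([0,0,-np.cos(tilt)]); x=np.cross([0,0,1],ax)
    R=np.c_[x,np.cross(z,x),z]; return g+z*ctrl.hold_point_z,R
def move(p,R):
    o=ctrl.get_obs(); R0=Ro.from_euler('xyz',o['eef_rot'])
    v=(Ro.from_matrix(R)*R0.inv()).as_rotvec()
    print('t',o['time_s'],'shift cm',((p-o['ee_pos'])*100).round(2),'turn',v.round(3),'F',np.round(o['force'],1),'grip',o['grip_width'])
E
python3 - <<'E'
from h import *
im,d,o=wedge(); [print(x) for x in o]
P=pts('top',d,np.ones(d.shape,bool))
for x0,x1,y0,y1 in [(.34,.56,.05,.2),(.38,.45,-.1,.05),(.5,.6,0,.1)]:
    m=(P[:,0]>x0)&(P[:,0]<x1)&(P[:,1]>y0)&(P[:,1]<y1); print(np.percentile(P[m,2],[50,90,99,100]).round(3))
E
```

```text
([239, 184, 57, 39, 907], array([ 0.4904, -0.0327]), array([0.0437, 0.141 ]), 27.670875549316406, [[0.43799999356269836, 0.019999999552965164], [0.5040000081062317, -0.10499999672174454], [0.5429999828338623, -0.08500000089406967], [0.47699999809265137, 0.03999999910593033]])
([354, 295, 71, 125, 3684], array([ 0.1193, -0.3272]), array([0.2791, 0.2462]), 15.412890434265137, [[-0.04800000041723251, -0.2460000067949295], [0.017000000923871994, -0.4830000102519989], [0.28600001335144043, -0.4090000092983246], [0.22100000083446503, -0.17100000381469727]])
[0.003 0.022 0.031 0.036]
[0.    0.006 0.022 0.029]
[-0.     0.003  0.004  0.006]
```

```bash
python3 - <<'E'
from h import *
ax=np.array([.4644,-.8856,0]); c=np.array([.4904,-.0327,0])
p,R=goal(c-.056*ax+[0,0,.024],ax,.62); print(p)
move(np.array([.30,-.15,.27]),R)
move(p+[0,0,.08],R)
E
```

```text
[0.46946646 0.00721978 0.00869909]
t 0.7 shift cm [ 8.34 35.56 10.22] turn [-0.654  0.232  1.591] F [-0.  -0.1  0.6] grip 0.09410800580587833
t 0.7 shift cm [25.29 51.28 -7.91] turn [-0.654  0.232  1.591] F [-0.  -0.1  0.6] grip 0.09410800580587833
```

Call:
carry_out(commands=[-0.35, 0, 0, 10, 0, 0, 0, -0.35, 0, 8, 10, 0, 0, 0, -0.35, 3, 16, 10, 0, 0, 0.3, -0.35, 8, 24, 10, 0, 0, 0.6, -0.35, 8, 35, 10, -0.2, 0.1, 0.8, -0.35, 8, 35, 10, -0.3, 0.1, 1.0, -0.35, 12, 40, 10, -0.5, 0.2, 1.3, -0.35, 16, 45, 8, -0.654, 0.232, 1.591, -0.35, 25, 51, 5, -0.654, 0.232, 1.591, -0.35, 25, 51, 2, -0.654, 0.232, 1.591, -0.35, 25.3, 51.3, 0, -0.654, 0.232, 1.591, -0.35, 25.3, 51.3, 0, -0.654, 0.232, 1.591], force=50)

```text
time_s: 1.7
ee_pos: [0.3739, -0.126, 0.2213]
eef_rot: [2.762, -0.103, -0.053]
force: [0.6, -1.7, 0.0]
grip_width: 0.0633
```

```bash
python3 - <<'E'
from h import *
ax=np.array([.4644,-.8856,0]); c=np.array([.4904,-.0327,0])
p,R=goal(c-.056*ax+[0,0,.024],ax,.62); print(ctrl.get_obs()['qpos'])
move(p+[0,0,.08],R)
E
```

```text
[-0.13421834 -0.19204761  1.96876876 -0.39035534  1.25382462  0.04091077]
t 1.7 shift cm [  9.56  13.32 -13.26] turn [-0.26   0.05   0.521] F [ 0.6 -1.7  0. ] grip 0.06330628449164778
```

Call:
carry_out(commands=[-0.35, 9.6, 13.3, -8, -0.26, 0.05, 0.521, -0.35, 9.6, 13.3, -10, -0.26, 0.05, 0.521, -0.35, 9.6, 13.3, -13, -0.26, 0.05, 0.521, -0.35, 9.6, 13.3, -13.3, -0.26, 0.05, 0.521, -0.35, 9.6, 13.3, -13.3, -0.26, 0.05, 0.521, -0.35, 9.6, 13.3, -13.3, -0.26, 0.05, 0.521, -0.35, 9.6, 13.3, -13.3, -0.26, 0.05, 0.521, -0.35, 9.6, 13.3, -13.3, -0.26, 0.05, 0.521, -0.35, 9.6, 13.3, -13.3, -0.26, 0.05, 0.521])

```text
time_s: 2.45
ee_pos: [0.4703, 0.0063, 0.09]
eef_rot: [2.521, -0.002, 0.481]
force: [-0.4, -0.3, 1.6]
grip_width: 0.0634
```

```bash
python3 - <<'E'
from h import *
ax=np.array([.4644,-.8856,0]); c=np.array([.4904,-.0327,0])
p,R=goal(c-.056*ax+[0,0,.024],ax,.62); print(ctrl.get_obs()['qpos'])
move(p,R)
a,_=viewer.camera('scene');b,_=viewer.camera('top')
a=cv2.resize(a[60:300,130:410],None,fx=1.4,fy=1.4);b=cv2.resize(b[90:330,150:430],None,fx=1.4,fy=1.4)
cv2.imwrite('pics/c1.png',np.hstack([a,b]))
E
```

```text
[ 0.31574689  0.19319199  2.00772239 -0.76281858  0.97845393  0.28792264]
t 2.45 shift cm [-0.09  0.1  -8.13] turn [-0.001  0.002  0.002] F [-0.4 -0.3  1.6] grip 0.06337291072169875
```

View pics/c1.png

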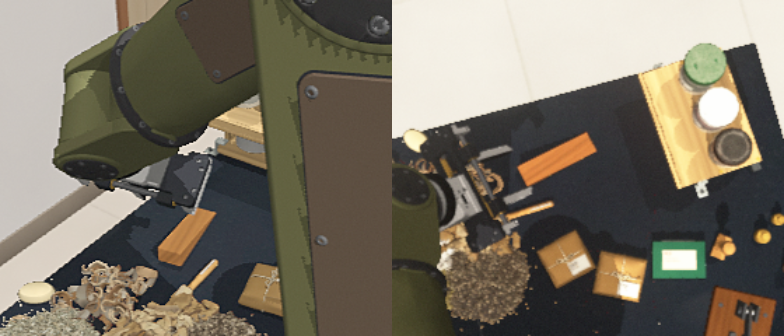

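Call:
carry_out(commands=[-0.35, 0, 0.1, -3, 0, 0, 0, -0.35, 0, 0.1, -6, 0, 0, 0, -0.35, 0, 0.1, -8, 0, 0, 0, -0.35, 0, 0.1, -8.1, 0, 0, 0, -0.35, 0, 0.1, -8.1, 0, 0, 0, 0.5, 0, 0.1, -8.1, 0, 0, 0, 0.5, 0, 0.1, -8.1, 0, 0, 0, 0.5, 0, 0.1, -8.1, 0, 0, 0, 0.5, 0, 0.1, -8.1, 0, 0, 0, 0.5, 0, 0.1, -8.1, 0, 0, 0, 0.5, 0, 0.1, -8.1, 0, 0, 0], force=50)

```text
time_s: 3.47
ee_pos: [0.4705, 0.0073, 0.0093]
eef_rot: [2.521, -0.003, 0.481]
force: [-0.6, 0.2, -0.1]
grip_width: 0.0272
```

```bash
python3 - <<'E'
from h import *
p,R=goal(EDGE-(.085+.126)*D+[0,0,.024],D,.62)
move(p+[0,0,.02],R); print(p)
im,d,o=wedge(); print(o[0])
E
```

```text
t 3.4667 shift cm [ 0.57 -6.03  1.94] turn [-0.001  0.003 -0.162] F [-0.6  0.2 -0.1] grip 0.027229257950276125
[ 0.47615073 -0.05305108  0.00869909]
net 0.56 [241.5, 187.0, 293.6, 221.8]
([240, 184, 56, 39, 845], array([ 0.4901, -0.0337]), array([0.0437, 0.1422]), 26.814193725585938, [[0.4390000104904175, 0.019999999552965164], [0.503000020980835, -0.10700000077486038], [0.5419999957084656, -0.08699999749660492], [0.4779999852180481, 0.03999999910593033]])
```

```bash
python3 - <<'E'
from h import *
o=ctrl.get_obs();print(o['grip_width'],o['force'],o['ee_pos'])
a,_=viewer.camera('scene');b,_=viewer.camera('top')
a=cv2.resize(a[180:270,200:300],None,fx=4,fy=4,interpolation=cv2.INTER_CUBIC);b=cv2.resize(b[160:250,220:320],None,fx=4,fy=4,interpolation=cv2.INTER_CUBIC)
cv2.imwrite('pics/c2.png',np.hstack([a,b]))
E
```

```text
0.024028555272956137 [ 1.08129826  0.03012185 -0.15679605] [0.47034189 0.00723042 0.00911294]
```

View pics/c2.png

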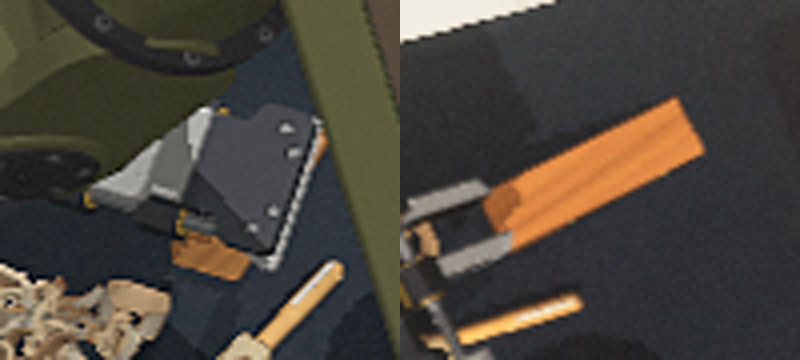

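```bash
python3 - <<'E'
from h import *
o=ctrl.get_obs(); R=Ro.from_euler('xyz',o['eef_rot']).as_matrix(); t=np.array(o['ee_pos']); print(R.round(2),o['moment'])
for c,(u0,v0,off) in {'scene':(200,180,0),'top':(220,160,400)}.items():
    i=viewer.camera_info(c)
    for n,X in [('tcp',t),('grasp',t-.0188*R[:,2]),('body',t-.097*R[:,2]),('tipL',t+.012*R[:,0]),('tipR',t-.012*R[:,0]),('wthick',np.array([.458,.029,.026])),('wthin',np.array([.523,-.095,.004]))]:
        q=np.array(i['R'])@X+i['t']; u=q[0]/q[2]*i['fx']+i['cx']; v=q[1]/q[2]*i['fy']+i['cy']; print(c,n,round((u-u0)*4+off),round((v-v0)*4),round(q[2],3))
_,d=viewer.camera('top'); 
m=np.zeros(d.shape,bool); m[200:232,222:256]=1
P=pts('top',d,m); L=(P-t)@R
k=P[:,2]>.03
s=L[k]; 
for a in np.arange(-.1,.02,.01):
    j=(s[:,2]>a)&(s[:,2]<a+.01); print(round(a,2),j.sum(), np.percentile(s[j],[0,100],axis=0).round(3).tolist() if j.any() else '')
E
```

```text
[[ 0.89  0.38  0.27]
 [ 0.46 -0.72 -0.51]
 [ 0.    0.58 -0.81]] [ 0.26838469 -0.01026109 -0.02584468]
scene tcp 214 228 1.046
scene grasp 205 219 1.028
scene body 163 179 0.956
scene tipL 195 222 1.05
scene tipR 234 234 1.042
scene wthick 195 234 1.017
scene wthin 299 116 1.132
top tcp 526 202 1.072
top grasp 509 208 1.057
top body 431 236 0.991
top tipL 517 185 1.073
top tipR 535 219 1.072
top wthick 489 220 1.054
top wthin 688 120 1.082
-0.1 36 [[-0.025, -0.008, -0.1], [0.023, 0.01, -0.09]]
-0.09 34 [[-0.024, -0.005, -0.09], [0.024, 0.01, -0.081]]
-0.08 30 [[-0.024, -0.009, -0.08], [0.023, 0.01, -0.07]]
-0.07 34 [[-0.024, -0.006, -0.07], [0.023, 0.01, -0.06]]
-0.06 34 [[-0.024, -0.007, -0.059], [0.024, 0.01, -0.05]]
-0.05 21 [[-0.022, -0.003, -0.05], [0.022, 0.009, -0.04]]
-0.04 1 [[0.012, -0.008, -0.039], [0.012, -0.008, -0.039]]
-0.03 0 
-0.02 0 
-0.01 0 
-0.0 0 
0.01 0
```

```bash
python3 - <<'E'
from h import *
o=ctrl.get_obs(); R=Ro.from_euler('xyz',o['eef_rot']).as_matrix(); t=np.array(o['ee_pos'])
a,d=viewer.camera('scene'); b,e=viewer.camera('top')
for c,dd,(v0,v1,u0,u1) in [('scene',d,(225,252,238,268)),('top',e,(200,226,232,256))]:
    m=np.zeros(dd.shape,bool); m[v0:v1,u0:u1]=1
    P=pts(c,np.where(dd>0,dd,1e-3),m)[:,2].reshape(v1-v0,u1-u0); print(c); 
    for r in (P*1000).round().astype(int)[::2]: print(' '.join('%4d'%x for x in r))
A=cv2.resize(a[215:260,230:280],None,fx=8,fy=8,interpolation=cv2.INTER_NEAREST);B=cv2.resize(b[190:235,225:275],None,fx=8,fy=8,interpolation=cv2.INTER_NEAREST)
cv2.imwrite('pics/c3.png',np.hstack([A,B]))
E
```

```text
scene
 156  158  161  161  156  154  153  149  144  144  146  146  145  146  148  148  148  148  149  149  149  149  149  151  150  152  151  151  150  151
 148  150  147  149  150  150  147  144  142  145  144  148  145  147  145  146  707  146  146  147  147  149  147  148  147  150  149  151  150  148
 138  139  138  143  143  147  144  141  143  141  143  142  142  144  142  144  144  144  145  145  146  145  148  144  146  147  146  147  147  148
 125  125  124  125  130  132  136  140  141  140  140  140  139  140  140  144  143  141  142  144  144  141  144  143  143  146  147  146  145  146
 120  123  121  120  121  122  124  123  120  118   73  132  133  137  139  139  140  141  140  140  139  142  142  140  143  142  142  144  140  144
 120  119  121  120  122  121  121  115  118  117  118  117  120  120  117  119  137  139  138  138  139  139  140  139  139  139  141  142  142  141
 113  118  117  117  119  117  114  111  110  113  115  116  117  117  117  116  134  134  135  136  137  137  137  139  136  138  139  138  140  138
   0   -1    3  103  106  108  110  104   19
[... 1869 characters left out ...]
    1    0    0    1    0    0   23   27   28   25   29   22   25   25   22   23   21   21   24   20
  -1   -1    1    0    1   -1    1   -1    0    1   -1   23   24   21   26   19   31   25   24   23   22   23   23   21
   1   -5    0    1    0   -1   -1    1    1   -1    3   -1   49   50   48   44   25   26   24   25   25   21   21   21
   3   -2   -4    0   -1   -1    1   68   66   66   63   62   60   53   52   48   26   27   22   24   15   -2   -1    5
   1   -2   85   84   82   78   78   76   73   70   64   63   59   57   55   21   16    2    3    2    1    3   -1    5
  93   93   93   89   85   83   80   76   73   74   72   54    0    0    1    2   -3    1   -1   -2   -2    0    1   -2
```

View pics/c3.png

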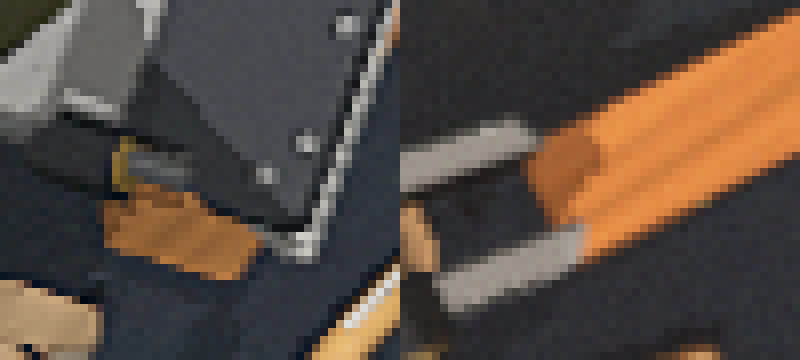

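Call:
carry_out(commands=[-0.35, 0, 0, 0, 0, 0, 0, -0.35, 0, 0, 0, 0, 0, 0, -0.35, 0, 0, 0, 0, 0, 0, -0.35, 0, 0, 0, 0, 0, 0, -0.35, 0, 0, 0, 0, 0, 0, -0.35, 0, 0, 0, 0, 0, 0, -0.35, 0.1, -0.2, -0.3, 0, 0, 0, -0.35, 0.15, -0.3, -0.5, 0, 0, 0, -0.35, 0.15, -0.3, -0.5, 0, 0, 0])

```text
time_s: 4.57
ee_pos: [0.4716, 0.0039, 0.0034]
eef_rot: [2.521, -0.002, 0.481]
force: [0.2, -0.4, 0.2]
grip_width: 0.0635
```

```bash
cat >> h.py <<'E'
def tips():
    o=ctrl.get_obs(); R=Ro.from_euler('xyz',o['eef_rot']).as_matrix(); t=np.array(o['ee_pos'])
    _,d=viewer.camera('top'); P=pts('top',d,np.ones(d.shape,bool)); L=(P-t)@R
    h=o['grip_width']/2; k=(np.abs(L[:,1])<.014)&(np.abs(L[:,0])<h+.016)&(P[:,2]>.03)&(np.abs(L[:,0])>h-.004)&(L[:,2]>-.12)
    s=L[k]; print('t',o['time_s'],'F',np.round(o['force'],1),'w',o['grip_width'],'tip offset',np.sort(s[s[:,0]>0][:,2])[-4:].round(3),np.sort(s[s[:,0]<0][:,2])[-4:].round(3), s[:,0].min(),s[:,0].max())
E
python3 -c "
from h import *
tips()"
```

```text
t 4.5667 F [ 0.2 -0.4  0.2] w 0.0635401078471774 tip offset [-0.045 -0.042 -0.04  -0.04 ] [-0.045 -0.044 -0.044 -0.044] -0.04441362675136039 0.04351485982277218
```

Call:
carry_out(commands=[-0.35, 0.1, -0.2, -0.3, 0, 0, 0, -0.35, 0.2, -0.4, -0.6, 0, 0, 0, -0.35, 0.3, -0.5, -0.8, 0, 0, 0, -0.35, 0.3, -0.5, -0.8, 0, 0, 0])

```text
time_s: 4.95
ee_pos: [0.4745, -0.0014, -0.0048]
eef_rot: [2.521, -0.001, 0.481]
force: [0.8, 0.6, 0.8]
grip_width: 0.0632
```

```bash
python3 -c "
from h import *
tips()"
```

```text
t 4.95 F [0.8 0.6 0.8] w 0.0632113457646651 tip offset [-0.044 -0.043 -0.042 -0.039] [-0.047 -0.047 -0.045 -0.043] -0.044564067339101246 0.04375161468743111
```

Call:
carry_out(commands=[-0.35, 0.1, -0.2, -0.5, 0, 0, 0, -0.35, 0.2, -0.4, -0.9, 0, 0, 0, -0.35, 0.3, -0.5, -1.2, 0, 0, 0, -0.35, 0.3, -0.6, -1.4, 0, 0, 0, -0.35, 0.4, -0.7, -1.6, 0, 0, 0, -0.35, 0.4, -0.7, -1.6, 0, 0, 0])

```text
time_s: 5.5
ee_pos: [0.4785, -0.0084, -0.021]
eef_rot: [2.521, -0.001, 0.48]
force: [-0.1, 0.2, -0.5]
grip_width: 0.0633
```

```bash
python3 -c "
from h import *
o=ctrl.get_obs(); print(o['force'],o['moment'])
a,_=viewer.camera('scene');b,_=viewer.camera('top')
A=cv2.resize(a[195:260,220:290],None,fx=5,fy=5,interpolation=cv2.INTER_CUBIC);B=cv2.resize(b[175:240,220:300],None,fx=5,fy=5,interpolation=cv2.INTER_CUBIC)
cv2.imwrite('pics/c4.png',np.hstack([A,B]))
"
```

```text
[-0.12877889  0.2104549  -0.52376956] [ 0.20239274  0.06906613 -0.02526366]
```

View pics/c4.png

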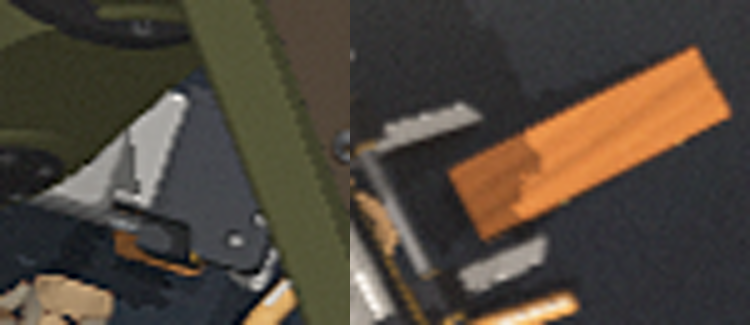

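Call:
carry_out(commands=[0.5, 0, 0, 0, 0, 0, 0, 0.5, 0, 0, 0, 0, 0, 0, 0.5, 0, 0, 0, 0, 0, 0, 0.5, 0, 0, 0, 0, 0, 0, 0.5, 0, 0, 0, 0, 0, 0, 0.5, 0, 0, 0, 0, 0, 0], force=50)

```text
time_s: 6.1
ee_pos: [0.4786, -0.0082, -0.0206]
eef_rot: [2.521, -0.002, 0.481]
force: [-0.9, 0.7, 1.9]
grip_width: 0.0396
```

```bash
python3 -c "
from h import *
o=ctrl.get_obs(); print(o['grip_width'],o['force'],o['ee_pos'],o['eef_rot'])
im,d,w=wedge(); print(w[0])
"
```

```text
0.039571215994874696 [-0.92544887  0.74497398  1.94963479] [ 0.47859915 -0.00821973 -0.02056026] [ 2.52099444e+00 -1.60176433e-03  4.80539137e-01]
net 0.75 [239.8, 186.7, 293.7, 222.8]
([239, 184, 57, 37, 855], array([ 0.4918, -0.0336]), array([0.0433, 0.1413]), 26.716384887695312, [[0.4410000145435333, 0.019999999552965164], [0.5040000081062317, -0.10599999874830246], [0.5429999828338623, -0.08699999749660492], [0.4790000021457672, 0.039000000804662704]])
```

Call:
carry_out(commands=[0.5, 0, 0, 0.8, 0, 0, 0, 0.5, 0, 0, 1.5, 0, 0, 0, 0.5, 0.6, -3, 1.5, 0, 0, -0.05, 0.5, 1.2, -6, 1.5, 0, 0, -0.1, 0.5, 2, -9.5, 1.5, 0, 0, -0.161, 0.5, 2.5, -12.7, 1.5, 0, 0, -0.161, 0.5, 2.5, -12.7, 1.5, 0, 0, -0.161, 0.5, 2.5, -12.7, 1.5, 0, 0, -0.161])

```text
time_s: 6.87
ee_pos: [0.5034, -0.1365, -0.005]
eef_rot: [2.521, -0.002, 0.317]
force: [-0.8, 0.1, -1.2]
grip_width: 0.0396
```

```bash
python3 -c "
from h import *
move(np.array([.5034,-.1356,-.0206]),goal(np.zeros(3),D,.62)[1]); print(ctrl.get_obs()['qpos'])
im,d,w=wedge(); print(w[0])
A=cv2.resize(im[110:250,230:430],None,fx=4,fy=4,interpolation=cv2.INTER_CUBIC)
cv2.imwrite('pics/c5.png',A)
"
```

```text
t 6.8667 shift cm [-0.    0.09 -1.56] turn [0.    0.002 0.003] F [-0.8  0.1 -1.2] grip 0.03955231066131742
[-0.00652353  0.43397551  1.97616956 -0.93733916  0.75262106  0.39172107]
net 0.8 [292.0, 182.0, 340.9, 210.3]
([291, 180, 52, 29, 817], array([ 0.5096, -0.1543]), array([0.0466, 0.1253]), 15.68598461151123, [[0.4699999988079071, -0.10000000149011612], [0.5040000081062317, -0.22100000083446503], [0.5490000247955322, -0.20800000429153442], [0.5149999856948853, -0.08799999952316284]])
```

View pics/c5.png

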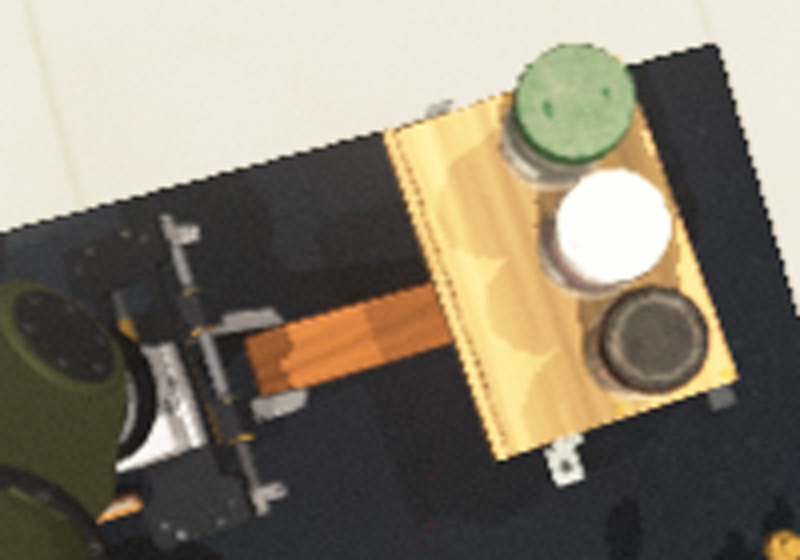

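```bash
python3 -c "
from h import *
i=viewer.camera_info('top'); R=np.array(i['R']);t=np.array(i['t']);C=-R.T@t
lat=np.array([.949,.314,0])
for u,v,z in [(372,231.7,.02),(372,231.7,.034),(340,134.5,.02),(340,134.5,.034)]:
    r=R.T@np.array([(u-i['cx'])/i['fx'],(v-i['cy'])/i['fy'],1]); X=C+r*(z-C[2])/r[2]; print(X.round(4),(X-EDGE)@lat,(X-EDGE)@D)
"
```

```text
[ 0.4158 -0.2935  0.02  ] -0.13278609976159964 0.009268070417708758
[ 0.4154 -0.2905  0.034 ] -0.13224285387917517 0.006284745134397874
[ 0.6619 -0.2169  0.02  ] 0.12483895163641907 0.013863957193880712
[ 0.6582 -0.2149  0.034 ] 0.12197447298387867 0.010819840011481978
```

Call:
carry_out(commands=[0.5, 0, 0.1, -1.0, 0, 0, 0, 0.5, 0, 0.1, -1.5, 0, 0, 0, 0.5, 0, 0.1, -1.55, 0, 0, 0, 0.5, 0, 0.1, -1.55, 0, 0, 0, 0.5, 0.31, -0.85, -1.55, 0, 0, 0, 0.5, 0.63, -1.8, -1.55, 0, 0, 0, 0.5, 0.94, -2.75, -1.55, 0, 0, 0, 0.5, 1.26, -3.7, -1.55, 0, 0, 0, 0.5, 1.57, -4.65, -1.55, 0, 0, 0, 0.5, 1.57, -4.65, -1.55, 0, 0, 0], force=60)

```text
time_s: 7.8
ee_pos: [0.5195, -0.1832, -0.0206]
eef_rot: [2.521, -0.002, 0.318]
force: [-0.3, -0.5, -0.7]
grip_width: 0.0394
```

```bash
cat >> h.py <<'E'
def chk():
    o=ctrl.get_obs(); f=np.array(o['force']); t=np.array(o['ee_pos'])
    print('t',o['time_s'],'F',f.round(1),'Fpush',round(float(-f@D),1),'nose in',((t-EDGE)@D+.0282+.07).round(4),'lat',((t-EDGE)@np.array([.949,.314,0])).round(4),'z',t[2],'rot',np.round(o['eef_rot'],3),'w',o['grip_width'])
    im,d,w=wedge(); print(w[0])
    P=pts('top',d,np.ones(d.shape,bool)); P=P-EDGE; s=P@D; l=P@np.array([.949,.314,0])
    for a in (-.04,-.03,.04): 
        m=(np.abs(l)<.09)&(s>a)&(s<a+.02)&(P[:,2]>.09)&(P[:,2]<.13); print('board z',a,np.median(P[m,2]).round(4),end=' ')
    return im
E
python3 -c "
from h import *
chk()"
```

```text
t 7.8 F [-0.3 -0.5 -0.7] Fpush -0.4 nose in 0.0353 lat 0.0003 z -0.020588576758337564 rot [ 2.521e+00 -2.000e-03  3.180e-01] w 0.039360607184898595
net 0.87 [309.1, 180.3, 341.9, 203.2]
([309, 180, 34, 23, 506], array([ 0.5173, -0.1787]), array([0.0471, 0.0794]), 14.913081169128418, [[0.48399999737739563, -0.1459999978542328], [0.5049999952316284, -0.22300000488758087], [0.550000011920929, -0.210999995470047], [0.5299999713897705, -0.1340000033378601]])
board z -0.04 0.1079 board z -0.03 0.1085 board z 0.04 0.1144
```

Call:
carry_out(commands=[0.5, 0.16, -0.47, 0, 0, 0, 0, 0.5, 0.31, -0.95, 0, 0, 0, 0, 0.5, 0.47, -1.42, 0, 0, 0, 0, 0.5, 0.63, -1.9, 0, 0, 0, 0, 0.5, 0.79, -2.37, 0, 0, 0, 0, 0.5, 0.94, -2.85, 0, 0, 0, 0, 0.5, 1.1, -3.32, 0, 0, 0, 0, 0.5, 1.26, -3.8, 0, 0, 0, 0, 0.5, 1.41, -4.27, 0, 0, 0, 0, 0.5, 1.41, -4.27, 0, 0, 0, 0])

```text
time_s: 8.73
ee_pos: [0.5333, -0.2251, -0.0208]
eef_rot: [2.521, -0.002, 0.319]
force: [1.0, -0.9, -2.6]
grip_width: 0.0397
```

```bash
python3 -c "
from h import *
chk()"
```

```text
t 8.7333 F [ 1.  -0.9 -2.6] Fpush -1.2 nose in 0.0794 lat 0.0002 z -0.020849536374968038 rot [ 2.521e+00 -2.000e-03  3.190e-01] w 0.03965719141352529
net 0.73 [324.1, 177.7, 343.4, 196.8]
([326, 179, 19, 18, 252], array([ 0.5248, -0.2017]), array([0.045 , 0.0386]), 19.72367286682129, [[0.4970000088214874, -0.19099999964237213], [0.5099999904632568, -0.22699999809265137], [0.5529999732971191, -0.21199999749660492], [0.5389999747276306, -0.17599999904632568]])
board z -0.04 0.1163 board z -0.03 0.1155 board z 0.04 0.117
```

Call:
carry_out(commands=[0.5, 0.08, -0.24, 0, 0, 0, 0, 0.5, 0.16, -0.47, 0, 0, 0, 0, 0.5, 0.22, -0.66, 0, 0, 0, 0])

```text
time_s: 9.08
ee_pos: [0.5353, -0.231, -0.0209]
eef_rot: [2.521, -0.002, 0.319]
force: [-2.4, 6.5, 2.1]
grip_width: 0.0395
```

```bash
python3 -c "
from h import *
chk()"
```

```text
t 9.0833 F [-2.4  6.5  2.1] Fpush 6.9 nose in 0.0856 lat 0.0003 z -0.02087769016658838 rot [ 2.521e+00 -2.000e-03  3.190e-01] w 0.03951810359342782
net 0.63 [327.8, 181.6, 345.9, 197.1]
([328, 178, 18, 18, 222], array([ 0.5259, -0.2056]), array([0.0501, 0.035 ]), 14.5220365524292, [[0.4970000088214874, -0.19499999284744263], [0.5059999823570251, -0.2290000021457672], [0.5550000071525574, -0.2160000056028366], [0.5460000038146973, -0.18199999630451202]])
board z -0.04 0.1176 board z -0.03 0.1166 board z 0.04 0.1183
```

Pushing at 7 N and nearly level. Continue in 1.5 mm steps.

Call:
carry_out(commands=[0.5, 0.05, -0.14, 0, 0, 0, 0, 0.5, 0.09, -0.28, 0, 0, 0, 0])

```text
time_s: 9.35
ee_pos: [0.5363, -0.2336, -0.0209]
eef_rot: [2.521, -0.002, 0.319]
force: [-2.2, 6.1, 2.4]
grip_width: 0.0397
```

Call:
carry_out(commands=[0.5, 0.05, -0.14, 0, 0, 0, 0, 0.5, 0.09, -0.28, 0, 0, 0, 0])

```text
time_s: 9.52
ee_pos: [0.5372, -0.2361, -0.0209]
eef_rot: [2.522, -0.002, 0.32]
force: [-1.9, 6.0, 2.2]
grip_width: 0.0395
```

Call:
carry_out(commands=[0.5, 0.05, -0.14, 0, 0, 0, 0, 0.5, 0.09, -0.28, 0, 0, 0, 0])

```text
time_s: 9.68
ee_pos: [0.5379, -0.2379, -0.021]
eef_rot: [2.522, -0.002, 0.32]
force: [-12.7, 28.1, 17.4]
grip_width: 0.0391
```

```bash
python3 -c "
from h import *
chk()"
```

```text
t 9.6833 F [-12.7  28.1  17.4] Fpush 30.7 nose in 0.093 lat 0.0006 z -0.020950836764647984 rot [ 2.522e+00 -2.000e-03  3.200e-01] w 0.039103042707911075
([355, 295, 69, 125, 3669], array([ 0.1011, -0.3343]), array([0.1204, 0.3044]), 77.34095764160156, [[-0.061000000685453415, -0.36000001430511475], [0.23600000143051147, -0.4259999990463257], [0.2630000114440918, -0.3089999854564667], [-0.03400000184774399, -0.24199999868869781]])
board z -0.04 0.1188 board z -0.03 0.1179 board z 0.04 0.1186
```

```bash
python3 -c "
from h import *
b,d=viewer.camera('top'); a,_=viewer.camera('scene')
A=cv2.resize(a[70:220,220:370],None,fx=2.6,fy=2.6,interpolation=cv2.INTER_CUBIC)
B=cv2.resize(b[140:220,270:370],None,fx=4,fy=4.875,interpolation=cv2.INTER_CUBIC)
cv2.imwrite('pics/c6.png',np.hstack([A,B]))
P=pts('top',d,np.ones(d.shape,bool))-EDGE; s=P@D; l=P@np.array([.949,.314,0])
for q in np.arange(-.095,.1,.01):
    m=(np.abs(l-q)<.005)&(s>-.16)&(s<-.02); o=np.argsort(s[m]); z=P[m,2][o]; ss=s[m][o]
    j=(z>.06); g=ss[j]; k=np.diff(g); print(round(q,3),'gap',[(round(g[i],3),round(g[i+1],3),round(z[j][i],3)) for i in np.nonzero(k>.006)[0]])
"
```

```text
-0.095 gap []
-0.085 gap [(np.float64(-0.067), np.float64(-0.038), np.float64(0.118))]
-0.075 gap [(np.float64(-0.06), np.float64(-0.039), np.float64(0.113))]
-0.065 gap [(np.float64(-0.152), np.float64(-0.137), np.float64(0.306)), (np.float64(-0.071), np.float64(-0.038), np.float64(0.12))]
-0.055 gap [(np.float64(-0.146), np.float64(-0.128), np.float64(0.294)), (np.float64(-0.086), np.float64(-0.078), np.float64(0.128)), (np.float64(-0.07), np.float64(-0.039), np.float64(0.115))]
-0.045 gap [(np.float64(-0.139), np.float64(-0.13), np.float64(0.282)), (np.float64(-0.062), np.float64(-0.039), np.float64(0.112))]
-0.035 gap [(np.float64(-0.062), np.float64(-0.039), np.float64(0.114))]
-0.025 gap [(np.float64(-0.062), np.float64(-0.053), np.float64(0.114)), (np.float64(-0.053), np.float64(-0.039), np.float64(0.061))]
-0.015 gap [(np.float64(-0.071), np.float64(-0.039), np.float64(0.117))]
-0.005 gap [(np.float64(-0.086), np.float64(-0.078), np.float64(0.131)), (np.float64(-0.07), np.float64(-0.038), np.float64(0.115))]
0.005 gap [(np.float64(-0.086), np.float64(-0.078), np.float64(0.129
[... 557 characters left out ...]
oat64(0.061))]
0.035 gap [(np.float64(-0.129), np.float64(-0.107), np.float64(0.238)), (np.float64(-0.062), np.float64(-0.039), np.float64(0.115))]
0.045 gap [(np.float64(-0.136), np.float64(-0.108), np.float64(0.24)), (np.float64(-0.063), np.float64(-0.039), np.float64(0.115))]
0.055 gap [(np.float64(-0.148), np.float64(-0.121), np.float64(0.252)), (np.float64(-0.085), np.float64(-0.078), np.float64(0.133)), (np.float64(-0.07), np.float64(-0.039), np.float64(0.116))]
0.065 gap [(np.float64(-0.071), np.float64(-0.039), np.float64(0.118))]
0.075 gap [(np.float64(-0.06), np.float64(-0.039), np.float64(0.112))]
0.085 gap [(np.float64(-0.072), np.float64(-0.039), np.float64(0.128))]
0.095 gap []
```

View pics/c6.png

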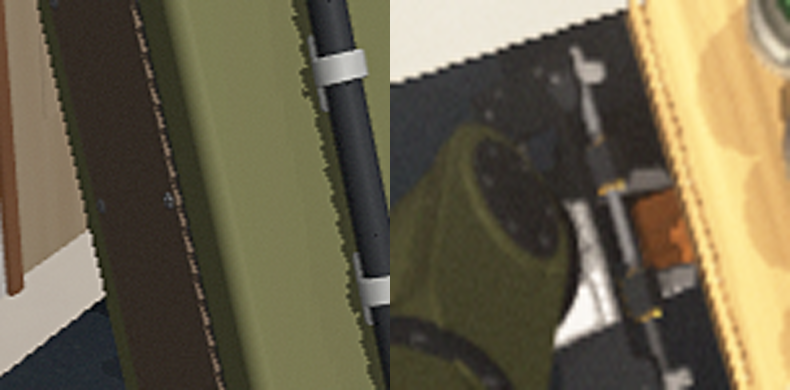

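Call:
carry_out(commands=[-0.35, 0, 0, 0, 0, 0, 0, -0.35, 0, 0, 0, 0, 0, 0, -0.35, 0, 0, 0, 0, 0, 0, -0.35, 0, 0, 0, 0, 0, 0, -0.35, 0, 0, 0, 0, 0, 0])

```text
time_s: 10.3
ee_pos: [0.5379, -0.238, -0.0209]
eef_rot: [2.522, -0.002, 0.32]
force: [-0.6, 0.6, -0.7]
grip_width: 0.0633
```

Call:
carry_out(commands=[-0.35, -0.2, 0.55, 0.8, 0, 0, 0, -0.35, -0.4, 1.1, 1.6, 0, 0, 0, -0.35, -0.7, 2.2, 3.2, 0, 0, 0, -0.35, -1.5, 4.4, 6.4, 0, 0, 0, -0.35, -2.2, 6.6, 9, 0, 0, 0, -0.35, -4, 10, 12, 0, 0, 0, -0.35, -7, 14, 14, 0, 0, 0, -0.35, -10, 18, 15, 0, 0, 0, -0.35, -10, 20, 15, 0, 0, 0, -0.35, -10, 20, 15, 0, 0, 0])

```text
time_s: 11.13
ee_pos: [0.4366, -0.0333, 0.1312]
eef_rot: [2.523, -0.005, 0.325]
force: [-0.2, 0.1, -0.8]
grip_width: 0.0635
```

```bash
python3 -c "
from h import *
im=chk()
a,_=viewer.camera('scene')
A=cv2.resize(a[80:230,220:370],None,fx=2.6,fy=2.6,interpolation=cv2.INTER_CUBIC)
B=cv2.resize(im[120:220,270:370],None,fx=3.9,fy=3.9,interpolation=cv2.INTER_CUBIC)
cv2.imwrite('pics/c7.png',np.hstack([A,B]))
"
```

```text
t 11.1333 F [-0.2  0.1 -0.8] Fpush 0.1 nose in -0.1331 lat -0.0313 z 0.13116106995002885 rot [ 2.523 -0.005  0.325] w 0.06352636688452575
net 0.53 [330.6, 178.5, 344.4, 195.9]
([330, 178, 16, 19, 203], array([ 0.5299, -0.21  ]), array([0.044 , 0.0305]), 17.423240661621094, [[0.5040000081062317, -0.20200000703334808], [0.5130000114440918, -0.23100000619888306], [0.5550000071525574, -0.21799999475479126], [0.5460000038146973, -0.1889999955892563]])
board z -0.04 0.1187 board z -0.03 0.1181 board z 0.04 0.1181
```

View pics/c7.png

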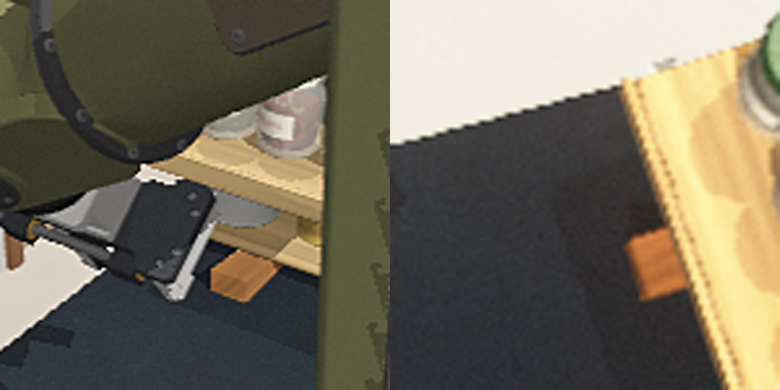

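```bash
python3 -c "
from h import *
ticket.hand_in(); print(ctrl.get_obs()['time_s'])"
```

```text
the job is handed in; nothing more can be done
the job is handed in; nothing more can be done
```

The wedge is jammed under the middle of the rack's front edge. The rack is level, the gripper has let go and backed away, and I handed the job in at about 11 s.

I pinched the wedge by its thick end with the tool tilted about 35°. I carried it to the rack, lowered it flat and pushed it straight in. The push force held at 6–7 N while the rack rose, then jumped to about 31 N at the jam.

**Last checks, after letting go:**
- **Wedge:** the nose is about 90 mm in, and the wedge is in line with the rack's middle as measured from its upper board.
- **Rack:** the upper board is level, at 0.118–0.119 m front and back, and stayed so after the release.
- **Robot:** the force on the tool was about zero. At the jam the gripper body was about 20 mm clear of the upper board.

**What failed or disagreed:**
- **First grasp:** it closed above the wedge because the fingertips sit about 40 mm short of the reported TCP. The cameras showed this, so I went deeper and gripped it at 39.6 mm.
- **Rack's middle:** a rough estimate from the two clips put it about 4–5 mm to one side of the upper-board estimate. One clip was hard to see, so I used the board.
- **Not checked:** I did not measure the rack against its clips directly; the level board and the force jump are the evidence. I also did not re-measure the stamp and stone after the job.

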